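# Set the torque screwdriver to 16 and lock it

## Robot

A 6-joint arm with a two-finger parallel gripper is mounted at the origin on the work surface. World frame = base frame: x ahead of the robot, y to its left, z up, the work surface at z = 0. Lengths are in m, angles in rad, forces in N, time in s.
With the tool pointing down it reaches from about 0.25 to 0.725 m from the base axis. Payload 4 kg.
Tool frame: the origin (TCP) lies on the centre line of the jaws, within the pads' length; the fingertips stand arm.nose_length ahead of it and the grasp point (between the pads) lies 6 mm ahead of it (arm.nose_length is the distance from the TCP to the fingertips, in m); z points along the fingers, y is the line along which they close (so a half turn about z gives the same grasp; the last joint's range is limited). The gripper opens to 85 mm and grips with 20 to 120 N. Pads are 22 mm wide; open, the fingers measure 114 mm over their backs; the gripper's body (76 mm by 85 mm) begins 54 mm behind the grasp point. The pads swing forward as they close: fully open they stand 13 mm farther back than shut.
Start: joints at [-1.12, 0.241, 0.005, 1.335, 0, 1.571], TCP at [0.218, -0.45, 0.256] pointing down, gripper open.
Joint ranges: [-2.72, 2.72], [-1.05, 1.87], [-1.09, 1.28], [-1.99, 2.15], [-1.42, 1.44], [-3.14, 3.14]. Speed limits (rad/s): [2.79, 2.79, 3.14, 3.14, 3.14, 3.14].

## Interface

Orientations are given as a unit quaternion [x, y, z, w].
In Python, from rig import arm, get_image, job gives the robot as it stands. The module is installed in compiled form; this text tells all that it offers.
- The arm moves only by the tool jog_arm, never from a script. Its argument "series" is a list of rows, each a list of 3 entries, a list of its own where there are three numbers: the shift along the tool's x, y, z in units of 50 mm (1.0 is 50 mm), then the turn, a rotation vector about the tool's x, y, z in units of 5 degrees (1.0 is 5 degrees), then the opening, from -1 (shut) to 1 (fully open), so that 0 is half open. In form: [[[dx, dy, dz], [ax, ay, az], fingers], ...]. A call has 1 to 5 rows; each row shifts and turns the commanded pose from where the row before left it, along the tool's axes as they then stand; what a row does not reach is not made up. A row lasts 1/8 s, in which the tool goes at most 62.5 mm and 10.7 degrees, less where a joint would pass 70% of its speed; a pose out of reach is approached as far as the arm can. A call is refused whole if a number of a shift passes 1 or a number of a turn 1, either way. A call with a gripper value outside its range is refused whole. The fingers move at their own pace and stop on an object; "grip_force" is the grip in N (left out, the last holds). Time passes only in rows, so rows that do not move let the fingers close. It gives the time, the measured TCP pose, the force, the opening and the grip force at its end, in the units of the state.
- arm.observe(): the state, without advancing time (a new reading comes with each control period).
- get_image(name): name is "side" or "top" or "wrist"; returns a dict with "image" (384x512x3 uint8, red, green, blue), "camera_matrix" (3x3 intrinsics, pixels), "rvec" (rotation vector, rad) and "tvec" (3), from world to camera coordinates, as OpenCV has them. Camera axes: x right, y down, z forward; pixel columns grow to the right and rows downward; lengths in m; the calibration is good to about 2 mm. A picture is of the moment at which its call begins. There is no depth.
- job.job_done(): hands the job in; it is judged then, once.
The state is a dict: "time": time; "q": joint angles; "joint_vel": joint speeds; "joint_efforts": joint torques, N m; "eef_pos": TCP position; "tool_rot": TCP orientation; "wrist_force": force on the tool from outside, world axes, zero at the start; "torque": the same for the moment, N m; "width": finger opening in m; "gripper_force": force on a finger pad.
Only numpy, scipy, OpenCV 4.12 (cv2) and the standard library are available. Lean on these libraries where they do the work, as an engineer would, in place of code of your own. Each camera call takes 0.05 s, during which the arm holds its last target. There are 200 camera calls.

## Task

The torque screwdriver clamped in the bench vise is still on the low setting of the last job: pull its scale sleeve up out of the lock, bring it up to 16 and let it lock again fully home on that number. Do not wind it past 16 on the way, since the spring has to be loaded from below. Leave the loose parts on the bench where they are.

Things in the scene. Friction and masses are not known exactly. Their poses are not given: they have to be found in the camera images.
- sleeve_grip (a point): On the axis of the scale sleeve (black fluted round grip on top of the screwdriver, 38 mm across, 50 mm tall), at the best height to grip: 30 mm from its lower edge, 20 mm below its end cap. Moves with the sleeve; own z axis outwards along the leaning axis. A white line on end cap and side leads to the white pointer at its lower edge (skirt 41 mm across, 6 mm high); own x axis along the pointer.
- scale_centre (a point): Centre of the top of the fixed aluminium scale collar, 57 mm in diameter, under the sleeve (which stands on it when locked); own z axis outwards along the sleeve's axis. Black marks for 0 to 20, 15 degrees apart, growing clockwise seen onto the end cap: 0 and 20 double long marks with an unmarked gap between, 5 and 15 long, 10 broad and long, the others short. Number 0 lies along own x axis.
- sleeve (a joint): Turn of the sleeve about its axis, rad: 0 with the pointer on number 0, growing clockwise seen onto the end cap, 0.2618 rad (15 degrees) per number, end stops just beyond 0 and 20. Locked, it has about 0.02 rad of play either way; pulled up, it turns freely with a drag of about 0.02 N m.
- pull (a joint): Height of the sleeve along its axis above its locked position, m: 0 fully home, upper stop at 0.008. A spring pulls it down, 5 N at the bottom, 9 N at the upper stop. Below about 0.0045 an inner pin holds it at its number: it cannot turn unless forced. Let down near a number, it drops into that notch; half way between two it may stay riding 3 to 4 mm up.
- driver: Black torque screwdriver held fast in the vise (does not move), leaning 25 degrees from upright, sleeve end towards the robot. Origin at the end of the bit holder, the low end, 68 mm above the bench; own z axis outwards along its axis. Scale collar 119 to 136 mm from the origin along z, sleeve 136 to 186 mm. No part of the vise is within 10 mm of the collar or beside the sleeve.
- vise: Bench vise screwed down to the bench, jaws 104 mm wide, top of the aluminium soft jaws 150 mm above the bench. Origin at the centre of its round base (132 mm in diameter) on the bench, midway between the jaws; z up, y along the jaws and roughly towards the robot, the spindle with its cross bar reaches 138 mm along -x.
- contactor: Loose grey contactor, bystander, 80 x 45 x 76 mm high; origin at the centre of its underside.
- gland: Loose white plastic cable gland standing on its thread, bystander, 33 mm across, 40 mm tall; origin at the centre of its underside.
- screwdriver: Loose black-handled screwdriver lying on the bench, bystander, 200 mm long along its x axis, handle towards -x, handle 26 mm thick; origin on the bench under its middle.
- pushbutton: Loose panel pushbutton head standing on its base, bystander, 30 mm in diameter, 43 mm tall; origin at the centre of its underside.

How it is judged:
By the outcome, as a careful person would: the job done as asked, in the order asked, and still so for the second after the job is handed in, with the robot touching nothing.
It also fails if it takes over 58 s, if anything falls off the work surface, if the arm or the gripper's body presses on something with over 40 N, if the wrist force passes 120 N, or if a joint passes its speed limit or range.

## Working session

There is one attempt and no reset: what is moved stays moved. The work goes in short steps, Python scripts to look and compute and a tool call to move; the robot and the scene stay as the last step left them, time stands still between calls to the robot, and variables do not carry over. Pictures are saved under pics/ and viewed, at most 10 in all, crops included, and the job is handed in when it is done.

Besides the shell and the picture viewer there is one more tool, called as name([rows], argument=value, ...), one row to a line, values as JSON. jog_arm: Moves the arm, as the interface text tells. Its arguments: {"type":"object","properties":{"series":{"type":"array","items":{"type":"array"}},"grip_force":{"type":"number"}},"required":["series"]}

```bash
mkdir -p pics
cat > h.py <<'E'
import numpy as np, cv2
from scipy.spatial.transform import Rotation as R
from rig import arm, get_image, job
def save(n,f,crop=None,s=1):
    d=get_image(n); im=d["image"][:,:,::-1]
    if crop: x0,y0,x1,y1=crop; im=im[y0:y1,x0:x1]
    cv2.imwrite(f,cv2.resize(im,None,fx=s,fy=s,interpolation=cv2.INTER_CUBIC)); return d
def proj(d,P): return cv2.projectPoints(np.atleast_2d(np.array(P,float)),d["rvec"],d["tvec"],d["camera_matrix"],None)[0].reshape(-1,2)
def ray(d,uv):
    Rm=cv2.Rodrigues(np.array(d["rvec"],float))[0]; t=np.array(d["tvec"],float).ravel()
    k=np.linalg.inv(d["camera_matrix"])@np.array([uv[0],uv[1],1.])
    v=Rm.T@k; return -Rm.T@t, v/np.linalg.norm(v)
E
python3 - <<'E'
from h import *
import pickle
a=save("side","pics/s.png",s=1.5);b=save("top","pics/t.png",s=1.5)
pickle.dump((a,b),open("c.pkl","wb"))
print(arm.observe(),arm.nose_length)
for d in(a,b): print(ray(d,(256,192)),d["camera_matrix"][0,0])
E
```

```text
{'time': 0.1, 'q': array([-1.11996640e+00,  2.41305432e-01,  3.85214116e-03,  1.33519929e+00,
       -8.97825747e-06,  1.57081922e+00]), 'joint_vel': array([ 0.00011081, -0.00076488,  0.0032443 , -0.00091077, -0.00090572,
       -0.00226847]), 'joint_efforts': array([ 1.16502975e-03, -3.73138154e+01,  2.53010470e+01,  1.08311398e-02,
       -3.51385575e-05,  1.02802716e-06]), 'eef_pos': array([ 0.21762663, -0.44957411,  0.25551542]), 'tool_rot': array([ 9.74703580e-01,  2.23499598e-01, -2.11832157e-04, -9.03640072e-04]), 'wrist_force': array([-0.1884925 ,  0.3787055 , -0.42745465]), 'torque': array([-0.00899163,  0.00238849, -0.02630998]), 'gripper_force': 0.0, 'width': 0.08537689970000743} 0.025
(array([0.42664077, 0.84323363, 0.97592361]), array([ 0.07976908, -0.71795125, -0.6915077 ])) 358.8510284015717
(array([0.40455765, 0.00302463, 1.26258766]), array([ 0.11236862, -0.00996332, -0.99361664])) 409.99079730146224
```

View pics/s.png

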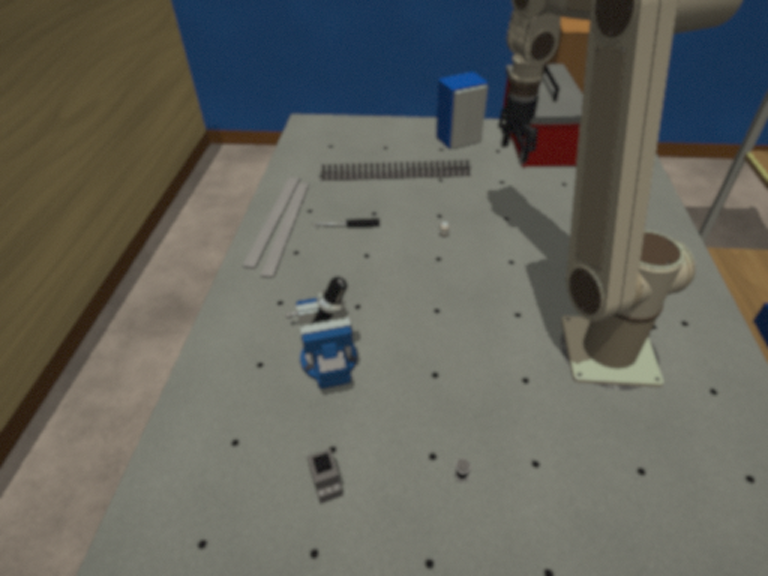

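View pics/t.png

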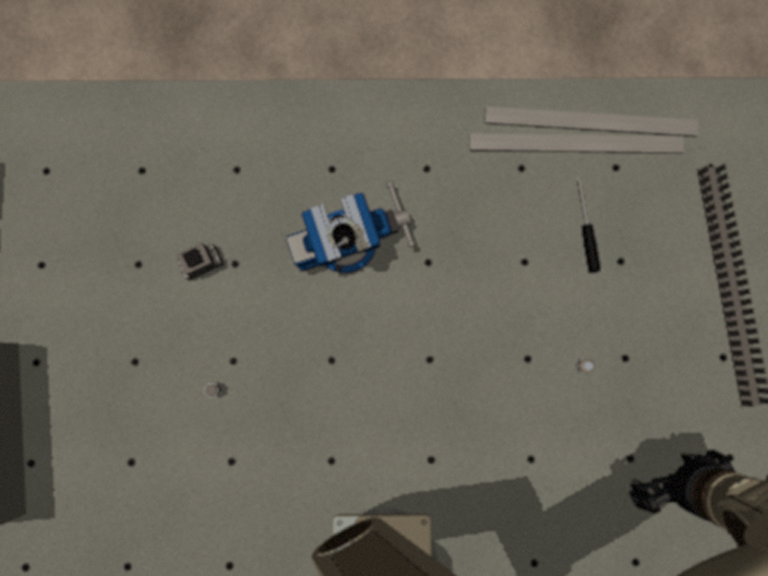

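The side view shows the sleeve at about (335,290)/1.5 and the top view shows it at about (344,234)/1.5, pointing towards the robot. I'll enlarge both.

Run:
```python
from h import *
import pickle
a,b=pickle.load(open("c.pkl","rb"))
f=lambda d,c:cv2.resize(d["image"][c[1]:c[3],c[0]:c[2],::-1],(400,400),interpolation=cv2.INTER_CUBIC)
cv2.imwrite("pics/z.png",np.hstack([f(a,(190,170,250,230)),f(b,(200,125,260,185))]))
```

```text
(no output)
```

View pics/z.png

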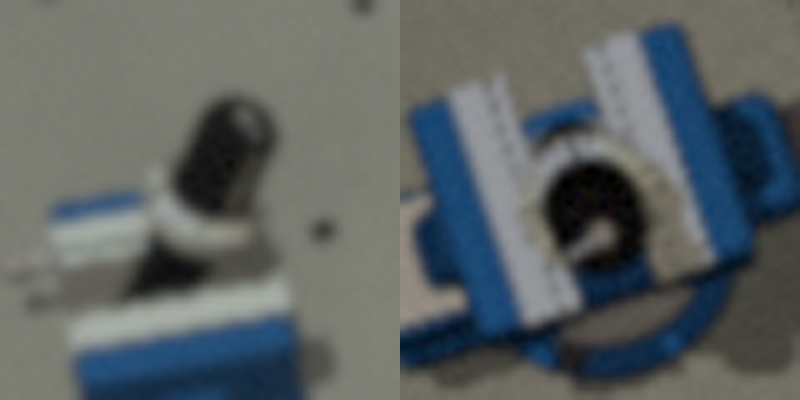

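```bash
cat >> h.py <<'E'
def tri(rs):
    A=np.zeros((3,3));b=np.zeros(3)
    for o,v in rs: M=np.eye(3)-np.outer(v,v);A+=M;b+=M@o
    return np.linalg.solve(A,b)
E
python3 - <<'E'
from h import *
import pickle
a,b=pickle.load(open("c.pkl","rb"))
cap=tri([ray(a,(190+245/6.667,170+120/6.667)),ray(b,(200+200/6.667,125+228/6.667))]);print("cap",cap)
o,v=ray(b,(200+200/6.667,125+228/6.667)); print(o+v*(.2366-o[2])/v[2])
# jaw direction at z=.15
pts=[]
for u in [(65,90),(130,330)]:
    o,v=ray(b,(200+u[0]/6.667,125+u[1]/6.667));pts.append(o+v*(.15-o[2])/v[2])
dv=pts[1]-pts[0];print("jaw",dv,np.degrees(np.arctan2(-dv[1],-dv[0])))
ph=np.arctan2(-dv[1],-dv[0])
for p in (0,ph):
    ax=np.array([-np.sin(np.radians(25))*np.cos(p),-np.sin(np.radians(25))*np.sin(p),np.cos(np.radians(25))])
    for s in (0,-.05): print(p,s,(proj(a,cap+s*ax)-[190,170])*6.667,(proj(b,cap+s*ax)-[200,125])*6.667)
E
```

```text
cap [0.60448569 0.05832959 0.23107639]
[0.60488874 0.05810166 0.2366    ]
jaw [-1.00961993e-01 -2.71405627e-02  2.22044605e-16] 15.046519857199549
0 0 [[241.84238039 119.48210713]] [[200.18381918 231.80981573]]
0 -0.05 [[204.89581566 187.68983694]] [[206.21827405 201.37751942]]
0.26261131247483915 0 [[241.84238039 119.48210713]] [[200.18381918 231.80981573]]
0.26261131247483915 -0.05 [[204.53592314 195.98817378]] [[192.51058577 203.24780159]]
```

```bash
cat >> h.py <<'E'
def sim(p,q,rows):
    for s,t,_ in rows:
        p=p+q.apply(np.array(s)*.05); q=q*R.from_rotvec(np.radians(5*np.array(t)))
    return p,q
def axis(deg,lean=25):
    a,l=np.radians(deg),np.radians(lean); return np.array([-np.sin(l)*np.cos(a),-np.sin(l)*np.sin(a),np.cos(l)])
E
python3 - <<'E'
from h import *
s=arm.observe();p=s["eef_pos"];q=R.from_quat(s["tool_rot"]);ax=axis(15)
T=np.array([.605,.058,.2366])+.15*ax
N=14;dp=(T-p)/N;rows=[]
for i in range(N):
    r=[list(np.round(q.inv().apply((T-p)/(N-i))/.05,2)),[0,0,-1],1]
    p,q=sim(p,q,[r]);rows.append(r)
for r in rows: print([float(x) for x in r[0]])
p,q=sim(p,q,[[[0,0,0],[0,0,-1],1]]*29)
w=np.cross(q.apply([0,0,1]),-ax);w*=np.arcsin(np.linalg.norm(w))/np.linalg.norm(w)
print(p,T,"tilt",q.inv().apply(np.degrees(w))/5/6)
E
```

```text
[0.73, -0.43, -0.17]
[0.76, -0.36, -0.17]
[0.79, -0.3, -0.17]
[0.81, -0.23, -0.17]
[0.83, -0.15, -0.16]
[0.84, -0.08, -0.17]
[0.84, -0.01, -0.16]
[0.84, 0.06, -0.17]
[0.83, 0.14, -0.16]
[0.82, 0.21, -0.17]
[0.79, 0.28, -0.16]
[0.77, 0.35, -0.17]
[0.73, 0.41, -0.16]
[0.7, 0.47, -0.17]
[0.54372412 0.04181536 0.37256833] [0.54376732 0.04159275 0.37254617] tilt [ 6.00481287e-01 -5.78806360e-01  1.47680705e-19]
```

jog_arm([
  [[0.73,-0.43,-0.17],[0,0,-1],1],
  [[0.76,-0.36,-0.17],[0,0,-1],1],
  [[0.79,-0.3,-0.17],[0,0,-1],1],
  [[0.81,-0.23,-0.17],[0,0,-1],1],
  [[0.83,-0.15,-0.16],[0,0,-1],1],
])

```text
time: 0.72
eef_pos: [0.335, -0.2731, 0.2982]
tool_rot: [0.903, 0.43, -0.0, -0.0]
wrist_force: [-0.4, -1.0, 0.8]
width: 0.0853
gripper_force: 0.0
```

jog_arm([
  [[0.84,-0.08,-0.17],[0,0,-1],1],
  [[0.84,-0.01,-0.16],[0,0,-1],1],
  [[0.84,0.06,-0.17],[0,0,-1],1],
  [[0.83,0.14,-0.16],[0,0,-1],1],
  [[0.82,0.21,-0.17],[0,0,-1],1],
])

```text
time: 1.35
eef_pos: [0.4515, -0.0975, 0.3397]
tool_rot: [0.788, 0.616, -0.0, -0.0]
wrist_force: [0.2, -0.4, 0.4]
width: 0.0855
gripper_force: 0.0
```

jog_arm([
  [[0.79,0.28,-0.16],[0,0,-1],1],
  [[0.77,0.35,-0.17],[0,0,-1],1],
  [[0.73,0.41,-0.16],[0,0,-1],1],
  [[0.7,0.47,-0.17],[0,0,-1],1],
  [[0,0,0],[0,0,-1],1],
])

```text
time: 1.98
eef_pos: [0.5451, 0.0441, 0.3719]
tool_rot: [0.635, 0.773, -0.0, -0.0]
wrist_force: [0.0, -0.4, -0.8]
width: 0.0855
gripper_force: 0.0
```

jog_arm([
  [[0,0,0],[0,0,-1],1],
  [[0,0,0],[0,0,-1],1],
  [[0,0,0],[0,0,-1],1],
  [[0,0,0],[0,0,-1],1],
  [[0,0,0],[0,0,-1],1],
])

```text
time: 2.6
eef_pos: [0.5437, 0.0415, 0.3722]
tool_rot: [0.454, 0.891, -0.0, -0.001]
wrist_force: [0.6, 0.2, -0.1]
width: 0.0857
gripper_force: 0.0
```

```bash
python3 -c "
from h import *
s=arm.observe();print(s['time'],s['q'],s['eef_pos'],R.from_quat(s['tool_rot']).as_matrix(),s['wrist_force'])"
```

```text
2.6 [7.62390409e-02 3.23351446e-01 4.14573820e-01 1.66346165e+00
 1.95588604e-05 1.01879401e+00] [0.54365545 0.04153372 0.37215721] [[-5.87722245e-01  8.09061486e-01 -1.44024457e-03]
 [ 8.09062399e-01  5.87722747e-01 -9.04002591e-05]
 [ 7.73325125e-04 -1.21837797e-03 -9.99998959e-01]] [ 0.57809807  0.2213584  -0.0709    ]
```

jog_arm([
  [[0,0,0],[0,0,-1],1],
  [[0,0,0],[0,0,-1],1],
  [[0,0,0],[0,0,-1],1],
  [[0,0,0],[0,0,-1],1],
  [[0,0,0],[0,0,-1],1],
])

```text
time: 3.22
eef_pos: [0.5436, 0.0415, 0.3722]
tool_rot: [0.25, 0.968, -0.0, -0.001]
wrist_force: [0.0, 0.0, -0.4]
width: 0.0856
gripper_force: 0.0
```

jog_arm([
  [[0,0,0],[0,0,-1],1],
  [[0,0,0],[0,0,-1],1],
  [[0,0,0],[0,0,-1],1],
  [[0,0,0],[0,0,-1],1],
  [[0,0,0],[0,0,-1],1],
])

```text
time: 3.85
eef_pos: [0.5437, 0.0415, 0.3722]
tool_rot: [0.035, 0.999, -0.0, -0.001]
wrist_force: [0.4, -0.2, 0.2]
width: 0.0856
gripper_force: 0.0
```

jog_arm([
  [[0,0,0],[0,0,-1],1],
  [[0,0,0],[0,0,-1],1],
  [[0,0,0],[0,0,-1],1],
  [[0,0,0],[0,0,-1],1],
  [[0,0,0],[0,0,-1],1],
])

```text
time: 4.47
eef_pos: [0.5437, 0.0415, 0.3722]
tool_rot: [-0.182, 0.983, 0.0, -0.001]
wrist_force: [0.5, 0.6, -0.5]
width: 0.0856
gripper_force: 0.0
```

jog_arm([
  [[0,0,0],[0,0,-1],1],
  [[0,0,0],[0,0,-1],1],
  [[0,0,0],[0,0,-1],1],
  [[0,0,0],[0,0,-1],1],
  [[0,0,0],[0,0,-1],1],
])

```text
time: 5.1
eef_pos: [0.5437, 0.0415, 0.3722]
tool_rot: [-0.391, 0.921, 0.0, -0.001]
wrist_force: [0.6, 0.0, -0.1]
width: 0.0853
gripper_force: 0.0
```

jog_arm([
  [[0,0,0],[0.52,-0.86,0],1],
  [[0,0,0],[0.52,-0.86,0],1],
  [[0,0,0],[0.52,-0.86,0],1],
  [[0,0,0],[0.52,-0.86,0],1],
  [[0,0,0],[0.52,-0.86,0],1],
])

```text
time: 5.72
eef_pos: [0.5435, 0.0415, 0.3724]
tool_rot: [-0.38, 0.899, -0.031, 0.216]
wrist_force: [0.4, 0.5, -0.2]
width: 0.0852
gripper_force: 0.0
```

jog_arm([
  [[0,0,0],[0,0,0],1],
])

```text
time: 5.85
eef_pos: [0.5419, 0.0412, 0.3718]
tool_rot: [-0.38, 0.899, -0.031, 0.214]
wrist_force: [-0.3, -0.1, 0.2]
width: 0.0856
gripper_force: 0.0
```

```bash
python3 -c "
from h import *
import pickle
d=save('wrist','pics/w.png',s=1.5);s=arm.observe();pickle.dump((d,s),open('w.pkl','wb'))
print(s['time'],s['q'],s['eef_pos'],R.from_quat(s['tool_rot']).as_matrix(),s['wrist_force'])
c=np.array([.605,.058,.2366]);print((proj(d,[c,c-.05*axis(15)]))*1.5)
"
```

```text
5.9 [ 0.0268591  -0.00803073 -0.07142336  1.08084556  0.09626249 -0.75181333] [0.54293174 0.04136354 0.37249643] [[-0.61935403 -0.67010612  0.40909458]
 [-0.69668712  0.70932945  0.10713912]
 [-0.36197741 -0.21865387 -0.90618036]] [0.5656001  0.00084865 0.48912019]
[[375.84234175 278.80484667]
 [376.15492684 258.04189791]]
```

View pics/w.png

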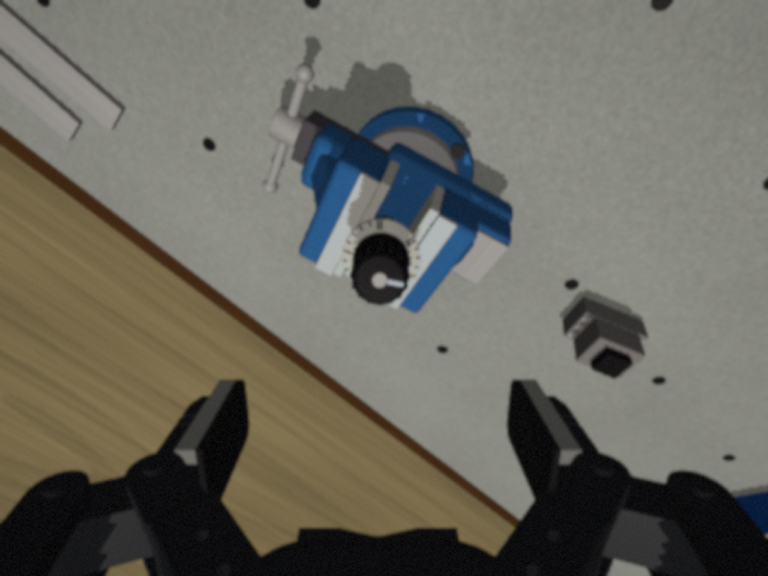

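The cap is centred near (380,280)/1.5, against a predicted (376,279)/1.5. Next, an enlarged crop of the scale.

```bash
python3 -c "
from h import *
import pickle
d,s=pickle.load(open('w.pkl','rb'))
cv2.imwrite('pics/w2.png',cv2.resize(d['image'][135:210,215:290,::-1],(600,600),interpolation=cv2.INTER_CUBIC))"
```

```text
(no output)
```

View pics/w2.png

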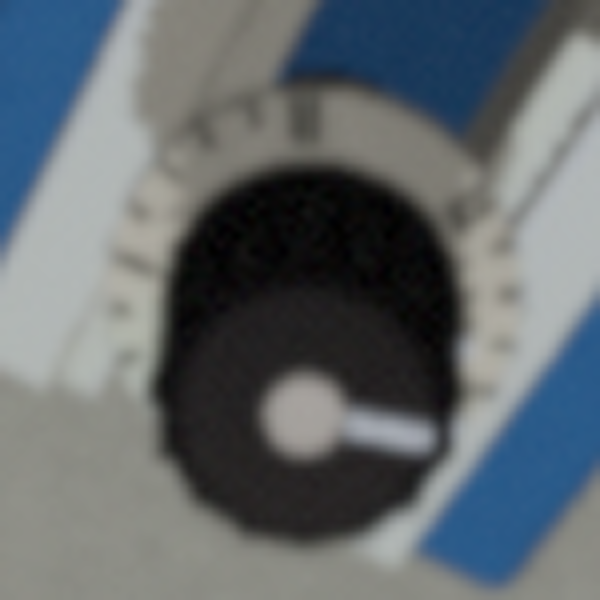

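```bash
cat > fit.py <<'E'
from h import *
import pickle
from scipy.optimize import least_squares
d,s=pickle.load(open('w.pkl','rb'))
px=lambda u:np.array(u,float)/8+[215,135]
M={20:(305,118),19:(253,118),18:(203,135),17:(165,165),16:(140,212),15:(135,260),14:(118,308),13:(125,355),0:(465,210),1:(505,245),2:(507,290),5:(480,390)}
def frame(az):
    z=axis(az);x=np.cross([0,1,0],z);x/=np.linalg.norm(x);return x,np.cross(z,x),z
def at(cx,cy,az,h,r,th):  # th ccw about axis, h below cap
    x,y,z=frame(az);return np.array([cx,cy,.2366])-h*z+r*(np.cos(th)*x+np.sin(th)*y)
def res(v):
    cx,cy,az,t0,rm=v
    e=[proj(d,at(cx,cy,az,.05,rm,t0-np.radians(15*n)))[0]-px(u) for n,u in M.items()]
    e.append(2*(proj(d,at(cx,cy,az,0,0,0))[0]-px((303,415))))
    return np.ravel(e)
b=min((least_squares(res,[.605,.058,15,t,.026],x_scale=[.01,.01,5,1,.005],loss='soft_l1') for t in np.arange(0,6.2,1)),key=lambda r:r.cost)
cx,cy,az,t0,rm=b.x;print(b.cost,b.x);print(np.round(res(b.x).reshape(-1,2)*8))
for n in np.arange(0,8): print(n,*(np.round((proj(d,at(cx,cy,az,h,r,t0-np.radians(15*n)))[0]-[215,135])*8) for h,r in((0,.016),(.047,.0205))))
E
python3 fit.py
```

```text
11.555884247952026 [ 0.60321676  0.05961711 18.43254974  2.91666099  0.02597068]
[[ -2.  -8.]
 [ -0.   0.]
 [  3.   5.]
 [  2.   7.]
 [ -1.   2.]
 [-13.   0.]
 [  1.   1.]
 [  4.   2.]
 [ 12. -10.]
 [ -7.   1.]
 [ -2.   5.]
 [-28.  38.]
 [  4. -13.]]
0 [424. 337.] [443. 227.]
1 [439. 369.] [459. 263.]
2 [444. 404.] [466. 302.]
3 [441. 438.] [461. 340.]
4 [428. 470.] [447. 377.]
5 [406. 498.] [423. 408.]
6 [379. 520.] [393. 432.]
7 [346. 534.] [357. 448.]
```

```bash
sed -i 's/5:(480,390)}/4:(480,390)}/' fit.py
cat >> fit.py <<'E'
z=axis(az);p=s["eef_pos"];q=R.from_quat(s["tool_rot"])
w=np.cross(q.apply([0,0,1]),-z);print("z",z,"tilt units",q.inv().apply(np.degrees(w))/5)
cap=np.array([cx,cy,.2366])
q2=q*R.from_rotvec(q.inv().apply(w))
print("shift to grasp",q2.inv().apply(cap-.014*z-p)/.05)
E
python3 fit.py
```

```text
4.7441591761842465 [ 0.60348224  0.05980834 17.91507796  2.90498473  0.02598806]
[[ -1.  -7.]
 [  0.   1.]
 [  3.   5.]
 [  2.   7.]
 [ -2.   1.]
 [-14.  -0.]
 [ -1.   0.]
 [  2.   1.]
 [ 12.  -7.]
 [ -8.   4.]
 [ -3.   8.]
 [ -1.   2.]
 [  3.  -9.]]
0 [424. 340.] [442. 230.]
1 [439. 372.] [458. 266.]
2 [444. 407.] [464. 305.]
3 [440. 442.] [459. 343.]
4 [426. 474.] [444. 379.]
5 [405. 501.] [421. 410.]
6 [377. 523.] [390. 434.]
7 [344. 536.] [354. 449.]
z [-0.40212698 -0.13000035  0.90630779] tilt units [-2.39645742e-01 -1.32531817e-01  8.59566710e-17]
shift to grasp [ 0.01145527 -0.01825153  3.27821621]
```

jog_arm([
  [[0.01,-0.02,0],[-0.24,-0.13,0],1],
  [[0,0,0.8],[0,0,0],1],
  [[0,0,0.8],[0,0,0],1],
  [[0,0,0.5],[0,0,0],1],
  [[0,0,0],[0,0,0],1],
], grip_force=50)

```text
time: 6.52
eef_pos: [0.5864, 0.0542, 0.2747]
tool_rot: [-0.383, 0.899, -0.018, 0.214]
wrist_force: [0.4, 0.4, 0.4]
width: 0.0854
gripper_force: 0.0
```

```bash
python3 -c "
from h import *
import pickle
d=save('wrist','pics/w3.png',s=1.5);s=arm.observe();pickle.dump((d,s),open('w3.pkl','wb'))
print(s['time'],s['q'],s['eef_pos'],R.from_quat(s['tool_rot']).as_matrix())
c=np.array([.6035,.0598,.2366]);print((proj(d,[c,c-.05*axis(17.9)]))*1.5)
"
```

```text
6.575 [ 0.03743056  0.11810795 -0.1836925   0.848448    0.11566372 -0.74304132] [0.58697936 0.05414433 0.27677196] [[-0.61477562 -0.67919513  0.40093007]
 [-0.69550358  0.7065722   0.13050094]
 [-0.37192164 -0.1986195  -0.906766  ]]
[[376.89197442 358.05568867]
 [376.55743577 311.22676248]]
```

View pics/w3.png

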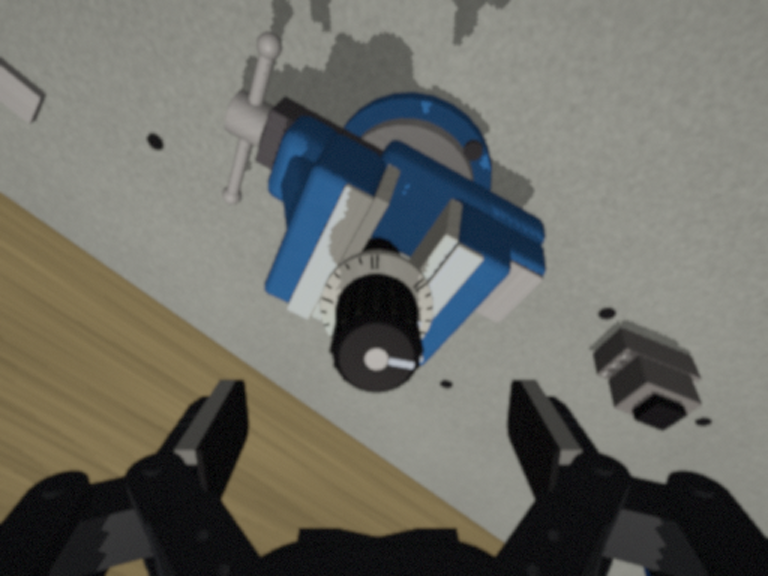

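The cap is at (376,359)/1.5, within 1 px of the prediction, and the pointer is on 3. Now I descend and grip.

jog_arm([
  [[0.02,0.02,0.4],[0,0,0],1],
  [[0,0,0.4],[0,0,0],1],
  [[0,0,0.35],[0,0,0],1],
  [[0,0,0],[0,0,0],1],
  [[0,0,0],[0,0,0],-0.3],
], grip_force=50)

```text
time: 7.2
eef_pos: [0.6093, 0.0615, 0.227]
tool_rot: [-0.382, 0.898, -0.02, 0.217]
wrist_force: [0.4, 0.6, 0.7]
width: 0.0694
gripper_force: 0.0
```

jog_arm([
  [[0,0,0],[0,0,0],-1],
  [[0,0,0],[0,0,0],-1],
  [[0,0,0],[0,0,0],-1],
  [[0,0,0],[0,0,0],-1],
  [[0,0,0],[0,0,0],-1],
])

```text
time: 7.82
eef_pos: [0.6088, 0.0615, 0.2265]
tool_rot: [-0.382, 0.898, -0.02, 0.217]
wrist_force: [-2.8, -1.8, 5.6]
width: 0.0367
gripper_force: 49.6
```

```bash
cat > st.py <<'E'
from h import *
s=arm.observe();q=R.from_quat(s['tool_rot']);np.set_printoptions(precision=4,suppress=True)
print(s['time'],s['q'],s['eef_pos'],s['width'],s['gripper_force'],'Ftool',q.inv().apply(s['wrist_force']),'Ttool',q.inv().apply(s['torque']))
c=np.array([.6035,.0598,.2366]);print('cap in tool',q.inv().apply(c-s['eef_pos'])*1000,'z',q.inv().apply(axis(17.9)))
E
python3 st.py
```

```text
7.825 [ 0.0509  0.1929 -0.2319  0.7191  0.1097 -0.7304] [0.6088 0.0615 0.2265] 0.03665108786735955 49.570332169532776 Ftool [ 0.9041 -0.4726 -6.4347] Ttool [-0.3675  0.5417  0.0155]
cap in tool [  0.6674   0.3142 -11.4736] z [-0.0028 -0.0023 -1.    ]
```

jog_arm([
  [[0,0,-0.05],[0,0,0],-1],
  [[0,0,-0.05],[0,0,0],-1],
  [[0,0,-0.04],[0,0,0],-1],
  [[0,0,0],[0,0,0],-1],
])

```text
time: 8.32
eef_pos: [0.6067, 0.0608, 0.231]
tool_rot: [-0.382, 0.898, -0.02, 0.217]
wrist_force: [8.2, 0.4, -4.9]
width: 0.037
gripper_force: 50.8
```

```bash
python3 st.py
```

```text
8.325 [ 0.0497  0.1857 -0.2281  0.7311  0.1103 -0.7318] [0.6067 0.0608 0.231 ] 0.036973924459134985 50.83783149719238 Ftool [-3.4732 -4.2877  7.7562] Ttool [ 0.4514 -0.2939  0.0052]
cap in tool [ 0.6058  0.3132 -6.4569] z [-0.0023 -0.0016 -1.    ]
```

jog_arm([
  [[0,0,-0.03],[0,0,0],-1],
  [[0,0,0],[0,0,0],-1],
  [[0,0,0],[0,0,1],-1],
  [[0,0,0],[0,0,1],-1],
  [[0,0,0],[0,0,0],-1],
])

```text
time: 8.95
eef_pos: [0.6064, 0.0604, 0.2323]
tool_rot: [-0.302, 0.928, -0.001, 0.218]
wrist_force: [9.1, 0.5, -6.0]
width: 0.0369
gripper_force: 50.9
```

```bash
python3 st.py
```

```text
8.95 [ 0.0492  0.1839 -0.2269  0.7338  0.1099 -0.5571] [0.6064 0.0604 0.2323] 0.036853114528994126 50.88822841644287 Ftool [-4.4455 -3.8992  9.2072] Ttool [ 0.535  -0.3891  0.0563]
cap in tool [ 0.703   0.5068 -5.1302] z [-0.0024 -0.0018 -1.    ]
```

jog_arm([
  [[-0.01,-0.01,0],[0,0,1],-1],
  [[0,0,0],[0,0,1],-1],
  [[0,0,0],[0,0,1],-1],
  [[0,0,0],[0,0,1],-1],
  [[0,0,0],[0,0,1],-1],
])

```text
time: 9.57
eef_pos: [0.6067, 0.0598, 0.2322]
tool_rot: [-0.093, 0.972, 0.046, 0.212]
wrist_force: [7.5, -0.4, -6.6]
width: 0.0369
gripper_force: 50.9
```

jog_arm([
  [[0,0,0],[0,0,1],-1],
  [[0,0,0],[0,0,1],-1],
  [[0,0,0],[0,0,1],-1],
  [[0,0,0],[0,0,1],-1],
  [[0,0,0],[0,0,1],-1],
])

```text
time: 10.2
eef_pos: [0.6067, 0.0591, 0.232]
tool_rot: [0.12, 0.969, 0.09, 0.197]
wrist_force: [8.2, -3.4, -6.6]
width: 0.0366
gripper_force: 50.9
```

```bash
python3 st.py
```

```text
10.2 [ 0.048   0.1852 -0.2255  0.7353  0.1077  0.3176] [0.6067 0.0591 0.232 ] 0.03656946731215154 50.862107276916504 Ftool [-5.8403 -3.0597  8.9006] Ttool [ 0.7316 -0.5999 -0.0313]
cap in tool [ 1.403   1.053  -5.3563] z [-0.0028 -0.0022 -1.    ]
```

jog_arm([
  [[-0.01,-0.01,0],[0,0,1],-1],
  [[0,0,0],[0,0,1],-1],
  [[0,0,0],[0,0,1],-1],
  [[0,0,0],[0,0,1],-1],
  [[0,0,0],[0,0,1],-1],
])

```text
time: 10.82
eef_pos: [0.6065, 0.0584, 0.2316]
tool_rot: [0.327, 0.92, 0.13, 0.173]
wrist_force: [7.4, -3.7, -7.1]
width: 0.0367
gripper_force: 51.0
```

jog_arm([
  [[-0.01,0,0],[0,0,1],-1],
  [[0,0,0],[0,0,1],-1],
  [[0,0,0],[0,0,1],-1],
  [[0,0,0],[0,0,1],-1],
  [[0,0,0],[0,0,1],-1],
])

```text
time: 11.45
eef_pos: [0.6061, 0.058, 0.231]
tool_rot: [0.518, 0.828, 0.164, 0.14]
wrist_force: [5.1, -3.7, -6.8]
width: 0.0367
gripper_force: 51.0
```

```bash
python3 st.py
```

```text
11.45 [ 0.0459  0.1866 -0.225   0.7378  0.1084  1.1884] [0.6061 0.058  0.231 ] 0.036695773097365825 51.04780554771423 Ftool [-5.145  -0.1844  7.7407] Ttool [ 0.3168 -0.8549 -0.0359]
cap in tool [ 2.3702  0.9155 -5.9111] z [-0.0024 -0.0024 -1.    ]
```

jog_arm([
  [[-0.01,0,-0.02],[0,0,1],-1],
  [[0,0,0],[0,0,1],-1],
  [[0,0,0],[0,0,1],-1],
  [[0,0,0],[0,0,1],-1],
  [[0,0,0],[0,0,1],-1],
])

```text
time: 12.08
eef_pos: [0.6052, 0.0578, 0.2313]
tool_rot: [0.685, 0.696, 0.19, 0.1]
wrist_force: [4.9, -2.8, -8.7]
width: 0.037
gripper_force: 51.0
```

jog_arm([
  [[-0.01,0,0],[0,0,1],-1],
  [[0,0,0],[0,0,1],-1],
  [[0,0,0],[0,0,1],-1],
  [[0,0,0],[0,0,1],-1],
  [[0,0,0],[0,0,0],-1],
])

```text
time: 12.7
eef_pos: [0.6047, 0.0579, 0.2311]
tool_rot: [0.794, 0.568, 0.204, 0.065]
wrist_force: [2.4, -2.0, -8.9]
width: 0.0368
gripper_force: 51.0
```

```bash
python3 st.py
python3 - <<'E'
from h import *
import pickle
d=get_image('wrist');pickle.dump(d,open('w4.pkl','wb'))
c=np.array([.6035,.0598,.2366]);print(proj(d,[c+.006*axis(17.9),c-.05*axis(17.9)]))
cv2.imwrite('pics/w4.png',cv2.resize(d['image'][180:384,120:392,::-1],(800,600),interpolation=cv2.INTER_CUBIC))
E
```

```text
12.7 [ 0.0445  0.1854 -0.2252  0.7419  0.1113  1.9681] [0.6047 0.0579 0.2311] 0.03675057908432262 50.97330629825592 Ftool [-3.4413 -0.1563  8.7474] Ttool [ 0.4811 -0.6987  0.0149]
cap in tool [ 2.8485  0.1679 -5.2499] z [-0.0024 -0.0036 -1.    ]
[[250.42044586 296.42785812]
 [251.14909947 235.07599106]]
```

View pics/w4.png

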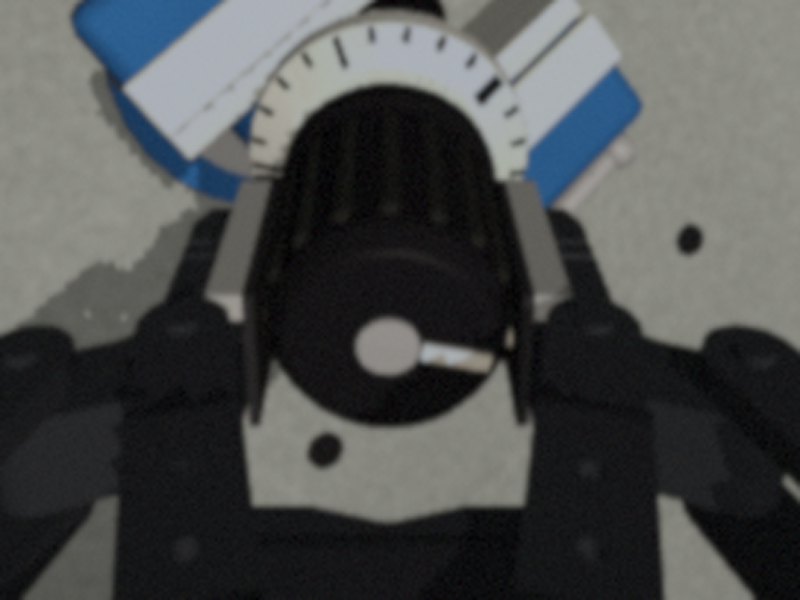

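The scale reads 0 at the left double mark, 5 on top and 10 as the broad mark at (488,90). The cap line runs from (387,347) to (490,362), at the same angle in the gripper as before, so there has been no slip and the pointer is at about 13.3. About 40° remain.

jog_arm([
  [[-0.01,0,0],[0,0,1],-1],
  [[0,0,0],[0,0,1],-1],
  [[0,0,0],[0,0,1],-1],
  [[0,0,0],[0,0,1],-1],
  [[0,0,0],[0,0,1],-1],
])

```text
time: 13.38
eef_pos: [0.6039, 0.0582, 0.2313]
tool_rot: [0.899, 0.382, 0.214, 0.018]
wrist_force: [0.6, 0.4, -10.3]
width: 0.0368
gripper_force: 51.0
```

jog_arm([
  [[0,0,0],[0,0,1],-1],
  [[0,0,0],[0,0,1],-1],
  [[0,0,0],[0,0,0.85],-1],
  [[0,0,0],[0,0,0],-1],
  [[0,0,0],[0,0,0],-1],
])

```text
time: 14.0
eef_pos: [0.6037, 0.0585, 0.2314]
tool_rot: [0.939, 0.269, 0.214, -0.009]
wrist_force: [-3.6, 2.1, -11.7]
width: 0.0367
gripper_force: 51.0
```

```bash
python3 st.py
python3 - <<'E'
from h import *
import pickle
d=get_image('wrist');pickle.dump(d,open('w5.pkl','wb'))
cv2.imwrite('pics/w5.png',cv2.resize(d['image'][180:384,120:392,::-1],(800,600),interpolation=cv2.INTER_CUBIC))
E
```

```text
14.0 [ 0.0444  0.1838 -0.2262  0.7433  0.1139  2.6516] [0.6037 0.0585 0.2314] 0.03674888991342605 51.04492485523224 Ftool [-6.4182 -4.7826  9.4637] Ttool [ 1.3774 -1.5186  0.0141]
cap in tool [ 2.5972 -0.6694 -4.5893] z [-0.0035 -0.0039 -1.    ]
```

View pics/w5.png

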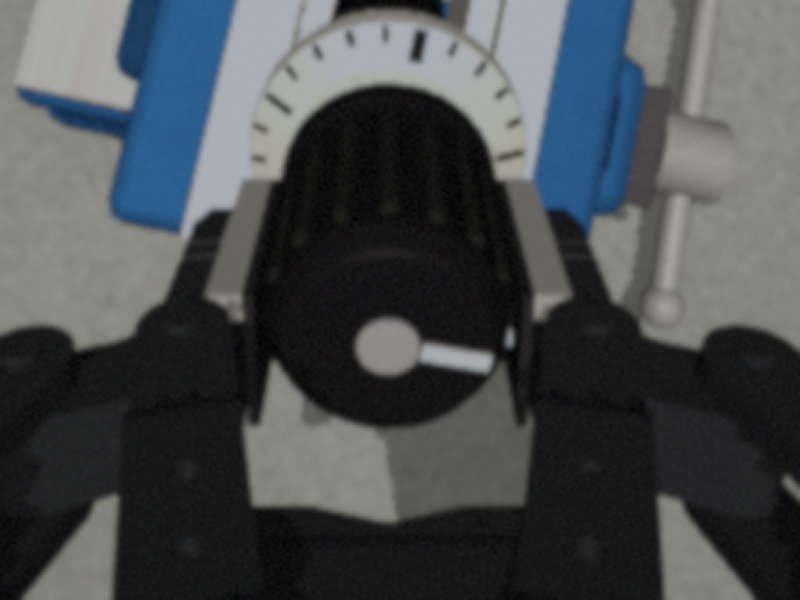

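Broad 10 is at (418,45) and 15 is at (510,155). The pointer is about 1° short of 16. I'll nudge it and let it down.

jog_arm([
  [[-0.01,-0.01,0],[0,0,0.15],-1],
  [[0,0,0.05],[0,0,0],-1],
  [[0,0,0.05],[0,0,0],-1],
  [[0,0,0.04],[0,0,0],-1],
  [[0,0,0],[0,0,0],-1],
])

```text
time: 14.68
eef_pos: [0.6062, 0.0594, 0.2258]
tool_rot: [0.941, 0.262, 0.215, -0.01]
wrist_force: [-7.0, 2.4, -10.5]
width: 0.0369
gripper_force: 51.3
```

```bash
python3 st.py
```

```text
14.675 [ 0.0462  0.1923 -0.2318  0.7274  0.1128  2.6682] [0.6062 0.0594 0.2258] 0.03693003600565078 51.27785503864288 Ftool [-8.5695 -6.5216  7.0165] Ttool [ 1.7315 -2.1624 -0.0318]
cap in tool [  2.5482  -0.6963 -10.813 ] z [-0.0024 -0.0027 -1.    ]
```

jog_arm([
  [[-0.01,-0.01,0.03],[0,0,0],-1],
  [[0,0,0.01],[0,0,0],-1],
  [[0,0,0],[0,0,0],-1],
])

```text
time: 15.05
eef_pos: [0.6064, 0.0595, 0.2252]
tool_rot: [0.941, 0.262, 0.216, -0.009]
wrist_force: [-12.1, 2.0, -4.4]
width: 0.0368
gripper_force: 52.2
```

```bash
python3 st.py
```

```text
15.05 [ 0.0467  0.1922 -0.2341  0.7234  0.1121  2.6689] [0.6064 0.0595 0.2252] 0.036807734080627284 52.197275161743164 Ftool [-10.1882  -8.1382  -0.5855] Ttool [ 1.938 -2.527  0.032]
cap in tool [  2.5607  -0.6111 -11.421 ] z [-0.0011 -0.0015 -1.    ]
```

jog_arm([
  [[0.02,0.02,0],[0,0,0],-1],
  [[0,0,0],[0,0,0],-1],
])

```text
time: 15.3
eef_pos: [0.6065, 0.0595, 0.2253]
tool_rot: [0.941, 0.262, 0.214, -0.01]
wrist_force: [-15.2, 0.1, -2.0]
width: 0.0369
gripper_force: 52.3
```

```bash
python3 st.py
```

```text
15.3 [ 0.0461  0.1937 -0.2312  0.7273  0.1133  2.6681] [0.6065 0.0595 0.2253] 0.036890672839047595 52.29462146759033 Ftool [-12.4411  -7.8232  -4.2043] Ttool [ 2.2792 -2.9033 -0.0491]
cap in tool [  2.4845  -0.7313 -11.4423] z [-0.0028 -0.0035 -1.    ]
```

jog_arm([
  [[-0.03,-0.02,0],[0,0,0],-1],
  [[0,0,0],[0,0,0],0.1],
  [[0,0,0],[0,0,0],1],
  [[0,0,0],[0,0,0],1],
  [[0,0,0],[0,0,0],1],
])

```text
time: 15.92
eef_pos: [0.609, 0.0591, 0.2263]
tool_rot: [0.94, 0.262, 0.218, -0.008]
wrist_force: [0.3, -0.2, 0.3]
width: 0.0856
gripper_force: 0.0
```

jog_arm([
  [[0,0,-0.2],[0,0,0],1],
  [[0,0,-0.6],[0,0,0],1],
  [[0,0,-0.8],[0,0,0],1],
  [[0,0,-0.2],[0,0,0],1],
  [[0,0,0],[0,0,0],1],
])

```text
time: 16.55
eef_pos: [0.572, 0.0474, 0.3076]
tool_rot: [0.94, 0.262, 0.218, -0.009]
wrist_force: [-0.2, -0.1, -0.6]
width: 0.0855
gripper_force: 0.0
```

Run:
```python
from h import *
d=get_image('wrist');s=arm.observe();print(s['time'],s['width'],s['wrist_force'])
c=np.array([.6035,.0598,.2366]);u,v=proj(d,c)[0];print(u,v)
x,y=int(u)-60,int(v)-65
cv2.imwrite('pics/w6.png',cv2.resize(d['image'][max(y,0):y+100,x:x+120,::-1],(720,600),interpolation=cv2.INTER_CUBIC))
```

```text
16.6 0.08515832590153649 [-1.24779298  0.16868365 -1.31440881]
249.0100244462016 215.97978852773295
```

View pics/w6.png

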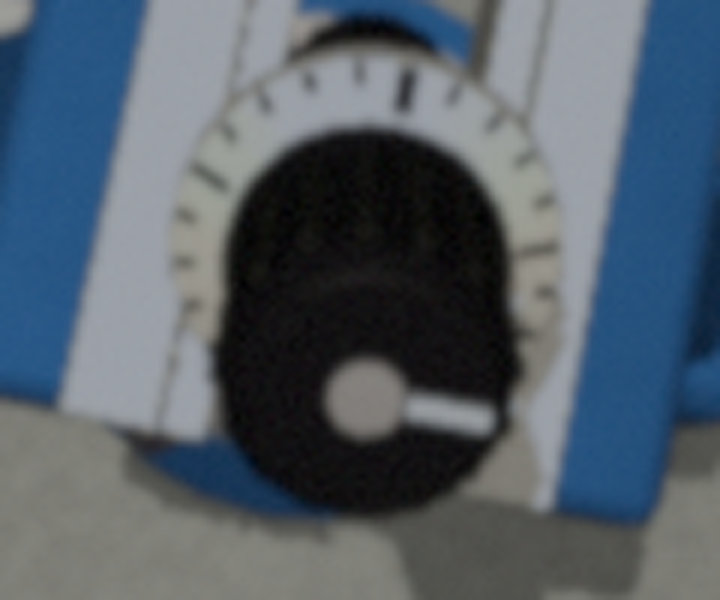

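```bash
cat > fin.py <<'E'
import io,contextlib
with contextlib.redirect_stdout(io.StringIO()): from fit import *
d=get_image('wrist')
o=proj(d,np.array([cx,cy,.2366]))[0];x0,y0=249-60,215-65
P=lambda h,r,n:np.round((proj(d,at(cx,cy,az,h,r,t0-np.radians(15*n)))[0]-[x0,y0])*6,1)
print('cap',P(0,0,0))
for n in(15,15.5,16,16.5):
    v=P(0,.016,n)-P(0,0,0);print(n,'line',np.degrees(np.arctan2(v[1],v[0])),'pointer',P(.047,.0205,n))
for n in(0,5,10,13,15,16,17):print('mark',n,P(.05,.026,n))
cv2.imwrite('pics/w7.png',cv2.resize(d['image'][y0+15:y0+65,x0+60:x0+110,::-1],(600,600),interpolation=cv2.INTER_CUBIC))
E
python3 fin.py
```

```text
cap [364.1 391.6]
15 line -1.7357045889284082 pointer [512.5 255.6]
15.5 line 5.190674515530425 pointer [511.5 273.7]
16 line 12.103497407389689 pointer [507.9 291.5]
16.5 line 19.11336725675078 pointer [502.  308.6]
mark 0 [243.5 377.6]
mark 5 [201.2 170. ]
mark 10 [408.8  78.1]
mark 13 [524.7 159.7]
mark 15 [550.  247.6]
mark 16 [543.9 292.6]
mark 17 [525.9 334.2]
```

View pics/w7.png

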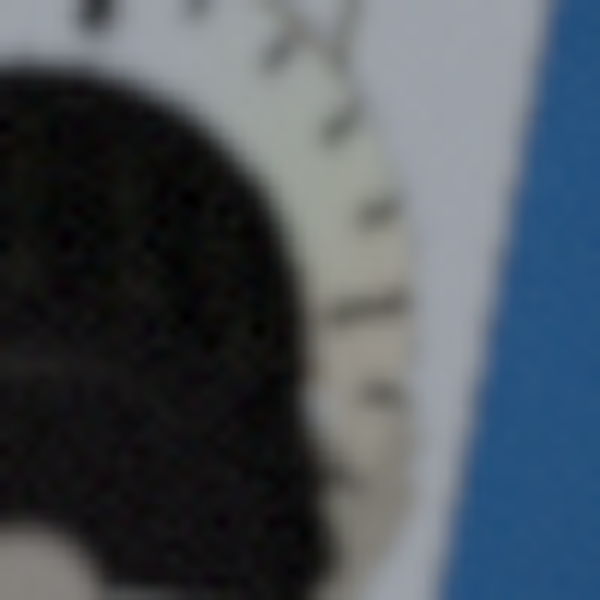

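The white pointer at (315,405) in the crop lines up with mark 16 at (378,393), where the fit puts number 16. The sleeve was let down fully home, and the gripper is clear.

```bash
python3 -c "
from rig import job
print(job.job_done())"
```

```text
the job is handed in; nothing more can be done
None
```

The scale sleeve was pulled up, turned from 3 to 16 from below without passing 16, and let down fully home; the gripper is clear and the job is handed in at about 17 s (no verdict was returned).

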